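Turn the recipe leaf and weight it down

TASK

The recipe ring binder lies open with the brown-striped face of its stiff leaf up. Turn that leaf by its orange tab across the rings until it lies flat on the other half and shows its blue-striped face, then stand the wooden-handled tamper upright on the middle of the turned leaf to keep the place. Leave the binder about where it lies.

Things in the scene. Friction and masses are not known exactly. Their poses are not given: they have to be found in the camera images.
- rings (a point): Open ring binder, loose, 1.8 kg: black cover 170 x 210 mm, a 33 mm high card stack on each half (152 mm along x, 10 to 100 mm from the axis in y), three steel rings, tops 55 mm above the counter. Point: middle of the rings' axis, 36 mm above the counter. x: along that axis, away from the robot within 23 degrees; y: to the half where the leaf must end (robot's left); z up.
- leaf_center (a point): Centre of the stiff leaf, a white plate 148 mm (along the rings) x 90 x 4 mm, brown stripe on one face, blue on the other, 57 mm from the rings' axis about which it turns. Axes turn with it: x along the rings, y towards the rings, z out of the brown face. Turned over flat, its upper face is 38 mm above the counter.
- tab (a point): Orange tab amid the leaf's free edge, 32 mm wide along the rings, 8 mm thick, standing out from 102 to 152 mm from the rings' axis, past the cover, with 30 mm of air beneath when flat. Point: in it, 136 mm from that axis; axes as the leaf's. Fingers pointing down and closed along the rings' axis on its two edges can hold it all the way; it pivots between them.
- leaf (a joint): Angle of the leaf about the rings' axis: 0 flat on the starting half (binder -y), pi/2 upright, pi flat on the other half (binder +y). Tight on its rings: it stays at any angle and takes about 0.1 N m (1 N at the tab) to turn. Starts a little raised, at 0.05 to 0.45.
- tamper_center (a point): Coffee tamper standing upright on the counter left of the binder: steel foot 58 mm across, 25 mm high; brown wooden grip at most 35 mm across, from 25 to 90 mm height; about 0.4 kg, loose. Point: on its axis, 45 mm above its underside; z along the grip, upwards.
Things that resemble listed ones, but are neither listed nor needed, are in the scene too. Leave any green or red look-alike of the part that bears tamper_center alone.

How it is judged:
On the way, in this order (a step that is already met when the one before it is completed fails the run):
1. the leaf is turned over to within 0.25 rad (14 degrees) of flat on the other half, with the tamper not on it (value of joint leaf above 2.89 rad and contact force between tamper and leaf below 0.05 N), for 0.2 s.
2. the tamper's weight rests on the leaf (contact force between tamper and leaf above 1.5 N), for 0.2 s.
At the end, for the whole second after the job is handed in: The leaf lies flat on the other half (within 0.1 rad), blue face up; the tamper stands upright (within 7 degrees) and still on it, its axis within 25 mm of the leaf's centre across the leaf and 45 mm along the rings; the binder is within 50 mm of where it lay (value of joint leaf above 3.04 rad and angle between tamper_center's own z axis and vertical below 0.12 rad and contact force between tamper and leaf above 1.5 N and x of tamper_center in the frame of leaf_center between -0.045 and 0.045 m and y of tamper_center in the frame of leaf_center between -0.025 and 0.025 m and distance of rings from where it was at the start of the episode below 0.05 m and linear speed of tamper below 0.02 m/s); the robot touches nothing.
It fails at once if the binder is dragged more than 80 mm (distance of rings from where it was at the start of the episode above 0.08 m).
It fails at once if the tamper is tipped over (angle between tamper_center's own z axis and vertical above 0.8 rad).
It also fails if it takes over 64 s, if anything falls off the work surface, if the arm or the gripper's body presses on something with over 40 N, if the wrist force passes 120 N, or if a joint passes its speed limit or range.

ROBOT

A 6-joint arm with a two-finger parallel gripper is mounted at the origin on a cart in front of the work surface, level with it; the furniture and walls round the work are solid. World frame = base frame: x ahead of the robot, y to its left, z up, the work surface at z = 0. Lengths are in m, angles in rad, forces in N, time in s.
With the tool pointing down it reaches from about 0.325 to 0.9 m from the base axis. Payload 6.1 kg.
Tool frame: the origin (TCP) lies midway between the tips of the shut fingers; the grasp point (between the pads) lies 19 mm behind it; z points along the fingers, y is the line along which they close (so a half turn about z gives the same grasp; the last joint's range is limited). The gripper opens to 85 mm and grips with 20 to 120 N. Pads are 22 mm wide; open, the fingers measure 114 mm over their backs; the gripper's body (76 mm by 85 mm) begins 54 mm behind the grasp point. The pads swing forward as they close: fully open they stand 13 mm farther back than shut.
Start: joints at [-1.26, 0.22, 1.526, -0, 1.395, -0.126], TCP at [0.264, -0.566, 0.231] pointing down, gripper open.
Joint ranges: [-2.98, 2.98], [-0.91, 2.08], [0.09, 2.57], [-1.24, 4.39], [0.2, 2.65], [-2.68, 2.68]. Speed limits (rad/s): [2.57, 2.57, 3.01, 3.14, 3.14, 3.14].

INTERFACE

Orientations are given as [roll, pitch, yaw] about the fixed x, y, z axes, in that order (R = Rz(yaw) Ry(pitch) Rx(roll)).
In Python, from plant import movep, move_l, set_joints, gripper_to, hold, inverse_kinematics, observe, get_image, get_calibration, Unreachable, job_done gives the robot as it stands. Calls block until the motion is done:
- movep(position, orientation): joint-space move of the TCP to a pose.
- move_l(position, feed=0.15, rotation=None, max_force=None): straight line of the TCP; rotation=None keeps the orientation; feed is the mean speed in m/s. With max_force (N) it stops when the force on the tool has changed by that much, and returns True; else False.
- set_joints(angles): joint-space move.
- gripper_to(opening, f_grip=None): finger opening in m; f_grip is the grip in N (None keeps the last); returns when the fingers have stopped.
- hold(seconds).
- inverse_kinematics(position, orientation): joint angles nearest the present ones, or None.
- observe(): the state.
- get_image(name): name is "scene" or "side" or "wrist"; returns (picture, depth): 400x640x3 uint8, red, green, blue; 400x640 float32, m along the optical axis (not along the pixel's ray), 0 where there is no reading.
- get_calibration(name): a dict with "intrinsics" (3x3 intrinsics, pixels), "world_from_camera" (4x4, takes a point from camera to world coordinates). Camera axes: x right, y down, z forward; pixel columns grow to the right and rows downward; lengths in m; the calibration is good to about 2 mm. A picture is of the moment at which its call begins: read the wrist's pose just before it. get_calibration takes no time and is no camera call; for the wrist camera it gives the pose at the moment of the call.
A pose or a line that the arm cannot do raises Unreachable and nothing moves.
- job_done(): hands the job in; it is judged then, once.
The state is a dict: "time_s": time; "q": joint angles; "joint_velocities": joint speeds; "joint_torque": joint torques, N m; "eef_pos": TCP position; "tcp_rot": TCP orientation; "ft_force": force on the tool from outside, world axes, zero at the start; "torque": the same for the moment, N m; "opening": finger opening in m; "grasp_force": force on a finger pad.
Only numpy, scipy, OpenCV 4.12 (cv2) and the standard library are available. Lean on these libraries where they do the work, as an engineer would, in place of code of your own. Each camera call takes 0.05 s, during which the arm holds its last target. There are 200 camera calls.

## Working session

There is one attempt and no reset: what is moved stays moved. The work goes in short steps, each a Python script; the robot and the scene stay as the last script left them, time stands still between calls to the robot, and variables do not carry over. Pictures are saved under pics/ and viewed, at most 10 in all, crops included, and the job is handed in when it is done.

```bash
mkdir -p pics; ls; python3 - <<'E'
from plant import *
import cv2,numpy as np
for n in("scene","side"):
    im,d=get_image(n); c=get_calibration(n)
    cv2.imwrite(f"pics/{n}0.png",im[:,:,::-1]); np.savez(f"pics/{n}0.npz",im=im,d=d,K=c["intrinsics"],T=c["world_from_camera"])
    print(n,np.round(c["intrinsics"],1).tolist(),np.round(c["world_from_camera"],3).tolist())
print(observe()["time_s"])
E
```

```text
pics
scene [[479.5, 0.0, 315.4], [0.0, 479.5, 203.3], [0.0, 0.0, 1.0]] [[-0.901, -0.255, 0.351, 0.149], [-0.433, 0.555, -0.71, 0.579], [-0.014, -0.792, -0.611, 0.692], [0.0, 0.0, 0.0, 1.0]]
side [[435.6, 0.0, 318.3], [0.0, 435.6, 204.7], [0.0, 0.0, 1.0]] [[0.621, -0.291, 0.728, -0.144], [-0.784, -0.256, 0.566, -0.638], [0.021, -0.922, -0.387, 0.438], [0.0, 0.0, 0.0, 1.0]]
0.1
```

View pics/scene0.png

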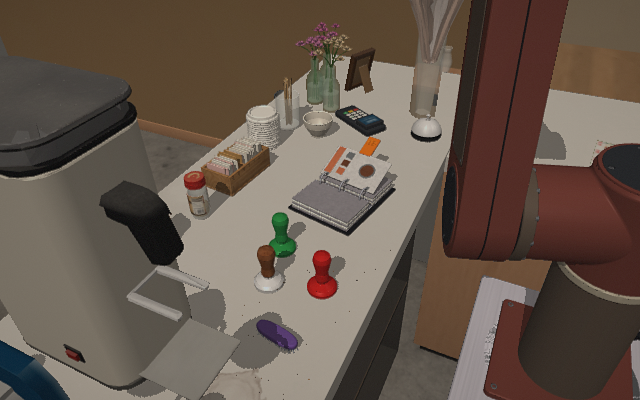

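View pics/side0.png

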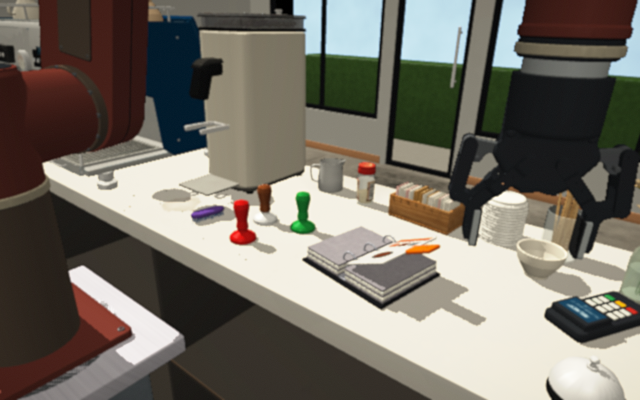

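The scene view shows the brown tamper at (267,265), green and red look-alikes beside it, the binder with its grey left half at (335,205), the leaf at (355,165) and the orange tab at (370,147). The side view shows the tab at (422,248) and the brown tamper at (264,205).

```bash
cat > h.py <<'E'
import numpy as np,cv2
def cloud(f):
    z=np.load(f) if isinstance(f,str) else f
    im,d,K,T=z["im"],z["d"],z["K"],z["T"]
    v,u=np.mgrid[:400,:640]
    P=np.stack([(u-K[0,2])/K[0,0]*d,(v-K[1,2])/K[1,1]*d,d],-1)@T[:3,:3].T+T[:3,3]
    P[d<=0]=np.nan
    return im,cv2.cvtColor(im,cv2.COLOR_RGB2HSV),P
E
python3 - <<'E'
from h import *
np.set_printoptions(precision=4,suppress=True)
R={"scene":((285,140,400,235),(250,240,285,295)),"side":((300,225,445,305),(250,180,280,226))}
for n in R:
    im,h,P=cloud(f"pics/{n}0.npz")
    def box(m,b): o=np.zeros(m.shape,bool); o[b[1]:b[3],b[0]:b[2]]=1; return m&o
    H,S,V=h[...,0],h[...,1],h[...,2]; b,t=R[n]
    org=box((H>5)&(H<20)&(S>200)&(V>180),b if n=="side" else (355,135,390,158)); 
    p=P[org];p=p[~np.isnan(p[:,0])]; print(n,"orange",len(p),np.median(p,0),p.min(0),p.max(0))
    w=box((H<15)&(S>90)&(V<200),t); p=P[w];p=p[P[w][:,2]>.025]; print("wood",len(p),p.mean(0),p.min(0),p.max(0))
    hi=p[p[:,2]>.06];print(" top",hi.mean(0))
    z=P[...,2]
    g=box((z>.029)&(z<.038)&(S<40),b)
    k=cv2.morphologyEx(g.astype(np.uint8),cv2.MORPH_OPEN,np.ones((3,3)))
    p=P[k>0][:,:2]; r=cv2.minAreaRect((p*1000).astype(np.float32)); print("stack",len(p),r,cv2.boxPoints(r).tolist())
    g=box((V<60)&(z<.012),b)  # cover
    p=P[g]; 
    r=cv2.minAreaRect((p[:,:2]*1000).astype(np.float32)); print("cover",len(p),r)
    # counter height check
    c=box((V>200)&(abs(z)<.02),(200,200,300,300)); print("counter z",np.nanmedian(z[c]))
    a=box((z>.045)&(z<.15),b); p=P[a]; print("raised",len(p),p.min(0),p.max(0))
E
```

```text
scene orange 170 [ 0.4738 -0.3735  0.0923] [ 0.4556 -0.4015  0.0814] [ 0.4901 -0.3532  0.1049]
wood 441 [0.5153 0.0473 0.0692] [0.5019 0.0255 0.0267] [0.5343 0.0587 0.0926]
 top [0.5156 0.0469 0.0813]
stack 1990 ((494.71649169921875, -265.59515380859375), (197.31431579589844, 154.41424560546875), 79.27112579345703) [[400.4928283691406, -348.1546630859375], [552.207763671875, -376.90069580078125], [588.940185546875, -183.03564453125], [437.2252197265625, -154.28961181640625]]
cover 469 ((455.3753356933594, -219.60833740234375), (264.5519104003906, 133.26287841796875), 40.240928649902344)
counter z 0.011807853908047783
raised 2100 [ 0.4059 -0.3976  0.045 ] [ 0.5632 -0.0481  0.1036]
side orange 141 [ 0.4631 -0.3836  0.0969] [ 0.4543 -0.405   0.0821] [ 0.4787 -0.3587  0.1056]
wood 294 [0.5138 0.0327 0.0651] [0.5027 0.021  0.0274] [0.6354 0.1684 0.0915]
 top [0.5128 0.0317 0.0785]
stack 3353 ((495.7998046875, -268.6651306152344), (196.8397674560547, 154.0171661376953), 79.5283203125) [[402.1860656738281, -351.44952392578125], [553.6380615234375, -379.44207763671875], [589.41357421875, -185.8807373046875], [437.9615478515625, -157.88818359375]]
cover 563 ((440.18951416015625, -297.4778747558594), (121.99784088134766, 257.98406982421875), 27.052875518798828)
counter z 0.0010154275724162387
raised 1253 [ 0.4061 -0.4059  0.045 ] [ 0.5644 -0.2438  0.1056]
```

```bash
python3 - <<'E'
from h import *
from plant import *
np.set_printoptions(precision=4,suppress=True)
im,h,P=cloud("pics/scene0.npz");H,S,V=h[...,0],h[...,1],h[...,2]
for n,m in(("green",(H>50)&(H<80)&(S>150)),("red",((H<4)|(H>176))&(S>200))):
    o=np.zeros_like(m);o[205:300,255:345]=1;p=P[m&o];p=p[p[:,2]>.01];print(n,p.mean(0),p.min(0),p.max(0))
o=observe();print(o["tcp_rot"])
be=-.185
for y in(be-np.pi/2,be+np.pi/2): print(y,inverse_kinematics([.4727,-.389,.2],[np.pi,0,y]),inverse_kinematics([.52,-.133,.017],[np.pi,0,y]))
y=min((be-np.pi/2,be+np.pi/2),key=lambda y:abs((lambda q:9 if q is None else q[5])(inverse_kinematics([.4727,-.389,.2],[np.pi,0,y]))))
movep([.4727,-.389,.2],[np.pi,0,y])
c=get_calibration("wrist");im,d=get_image("wrist")
cv2.imwrite("pics/w1.png",im[:,:,::-1])
z=dict(im=im,d=d,K=c["intrinsics"],T=c["world_from_camera"]);np.savez("pics/w1.npz",**z)
im,h,P=cloud(z);H,S,V=h[...,0],h[...,1],h[...,2]
m=(H>5)&(H<20)&(S>200)&(V>150)&(P[...,2]>.04);n,l,st,_=cv2.connectedComponentsWithStats(m.astype(np.uint8))
B=np.array([[np.cos(be),np.sin(be)],[-np.sin(be),np.cos(be)]])
for i in range(1,n):
    if st[i,4]>100:
        p=P[l==i];q=(p[:,:2]-[.4955,-.267])@B.T; print(st[i],np.nanmedian(p,0),np.nanpercentile(np.c_[q,p[:,2]],[2,50,98],axis=0))
g=(S<40)&(P[...,2]>.028)&(P[...,2]<.038);g=cv2.morphologyEx(g.astype(np.uint8),cv2.MORPH_OPEN,np.ones((5,5)))
p=P[g>0];p=p[(abs(p[:,0]-.4955)<.15)&(abs(p[:,1]+.267)<.15)];r=cv2.minAreaRect((p[:,:2]*1000).astype(np.float32));print(len(p),r)
print(observe()["time_s"],observe()["eef_pos"])
E
```

```text
green [ 0.5383 -0.0487  0.0465] [ 0.5158 -0.0784  0.0103] [ 0.5687 -0.0277  0.093 ]
red [0.4169 0.0173 0.0451] [ 0.3924 -0.0139  0.01  ] [0.4471 0.0368 0.0918]
[-3.1398 -0.0002  0.4368]
-1.7557963267948966 [-0.8173  0.213   1.5947 -0.      1.3339  2.5093] None
1.3857963267948965 [-0.8173  0.213   1.5947  0.      1.3339 -0.6323] [-0.3974  0.2749  1.905  -0.      0.9617 -0.2124]
[ 297  145   40   67 2192] [ 0.4764 -0.3807  0.0948] [[-0.0151 -0.1352  0.0822]
 [ 0.0022 -0.1155  0.0948]
 [ 0.0142 -0.0904  0.1034]]
3162 ((498.1429138183594, -253.4057159423828), (13.934033393859863, 152.0933074951172), 79.22000122070312)
1.2167 [ 0.4719 -0.3903  0.2003]
```

View pics/w1.png

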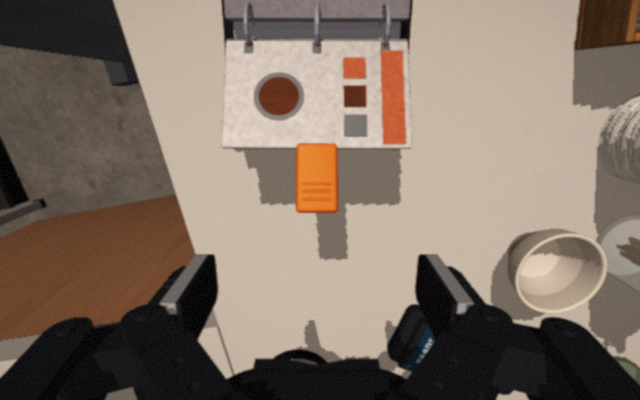

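The wrist view shows the tab at (317,178), centred between the fingers; its slope gives a leaf angle of about 0.44. I'll grip it and turn.

```bash
python3 - <<'E'
from h import *
from plant import *
be=-.185;C=np.array([.4955,-.267]);xb=np.array([np.cos(be),np.sin(be)]);yb=np.array([-xb[1],xb[0]]);rot=[np.pi,0,be+np.pi/2]
def pose(t,r=.136,dz=-.017): return [*(C-r*np.cos(t)*yb-.0005*xb),.036+r*np.sin(t)+dz]
p=pose(.44)
move_l([p[0],p[1],.2],.2,rotation=rot)
print(move_l(p,.12,max_force=8)); gripper_to(0.0,25)
o=observe();print(o["opening"],o["grasp_force"],o["ft_force"],o["time_s"])
F=[]
for t in np.linspace(.44,np.pi,13)[1:]:
    move_l(pose(t),.15); o=observe();F.append((round(o["opening"],4),np.round(o["ft_force"],1).tolist()))
print(*F,sep="\n");print(o["time_s"],o["eef_pos"])
for n in("scene",):
    im,d=get_image(n);cv2.imwrite(f"pics/{n}2.png",im[:,:,::-1])
E
```

```text
False
0.031518452648078864 29.908437430858612 [0.92337964 0.47735827 0.41640291] 3.175
(0.0311, [0.9, 0.5, 0.5])
(0.0311, [1.8, 2.2, 1.4])
(0.0314, [2.3, 2.3, -0.3])
(0.0311, [3.9, 0.7, -1.5])
(0.0309, [3.6, 0.1, -1.0])
(0.0316, [3.7, 0.7, -0.1])
(0.0311, [4.1, 0.5, 2.4])
(0.0311, [2.9, 2.5, 5.3])
(0.0313, [2.3, 4.6, 6.1])
(0.0314, [0.9, 5.5, 4.0])
(0.0317, [-0.7, 3.4, 1.5])
(0.0315, [-0.5, 2.3, 1.3])
7.375 [ 0.51899426 -0.13323572  0.01840405]
```

View pics/scene2.png

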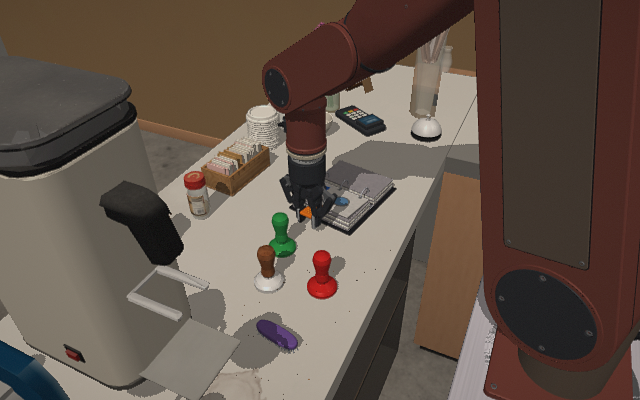

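The blue face is now showing at (343,200), with the tab held at (307,212). Next I press the leaf lightly, release it and look at it and the tamper.

```bash
python3 - <<'E'
from h import *
from plant import *
np.set_printoptions(precision=4,suppress=True)
o=observe();p=np.array(o["eef_pos"])
move_l(p-[0,0,.003],.03,max_force=15);print(observe()["ft_force"])
gripper_to(.07);move_l([p[0],p[1],.2],.2)
def shot(n):
    c=get_calibration("wrist");im,d=get_image("wrist");cv2.imwrite(f"pics/{n}.png",im[:,:,::-1])
    z=dict(im=im,d=d,K=c["intrinsics"],T=c["world_from_camera"]);np.savez(f"pics/{n}.npz",**z);return cloud(z)
be=-.185;B=np.array([[np.cos(be),np.sin(be)],[-np.sin(be),np.cos(be)]])
im,h,P=shot("w3");H,S,V=h[...,0],h[...,1],h[...,2]
m=(H>5)&(H<20)&(S>200)&(V>150)&(abs(P[...,0]-.52)<.04)&(abs(P[...,1]+.14)<.05)
p=P[m];print("tab",np.nanpercentile(np.c_[(p[:,:2]-[.4955,-.267])@B.T,p[:,2]],[2,50,98],axis=0))
q=(P[...,:2]-[.4955,-.267])@B.T
m=(abs(q[...,0])<.07)&(q[...,1]>.02)&(q[...,1]<.095);p=P[m];A=np.c_[q[m],np.ones(m.sum())];print("leaf plane",np.linalg.lstsq(A,p[:,2],rcond=None)[0])
yaw=np.radians(150)
movep([.5205-.06*np.cos(yaw)*0,.039,.22],[np.pi,0,yaw])
im,h,P=shot("w4");H,S,V=h[...,0],h[...,1],h[...,2]
m=(H<15)&(S>90)&(V<200)&(P[...,2]>.03)&(np.hypot(P[...,0]-.52,P[...,1]-.04)<.04);p=P[m];print("wood",len(p),p.mean(0),p.min(0),p.max(0))
t=p[p[:,2]>p[:,2].max()-.012];print("top",len(t),t.mean(0),t.min(0),t.max(0))
print(observe()["time_s"],observe()["eef_pos"])
im,d=get_image("scene");a=cv2.imread("pics/w3.png");b=cv2.imread("pics/w4.png")
cv2.imwrite("pics/w34.png",np.vstack([cv2.resize(a,(480,300)),cv2.resize(b,(480,300))]))
E
```

```text
[0.7144 4.7552 2.5203]
tab [[-0.016   0.0986  0.0461]
 [-0.0016  0.1237  0.0488]
 [ 0.0122  0.1474  0.0511]]
leaf plane [0.0055 0.0457 0.0392]
wood 1408 [0.5174 0.0427 0.1051] [0.4884 0.0046 0.0326] [0.5458 0.0758 0.3111]
top 59 [0.5103 0.0481 0.3034] [0.492  0.0234 0.2991] [0.5185 0.0718 0.3111]
10.2 [0.5203 0.0383 0.2193]
```

View pics/w34.png

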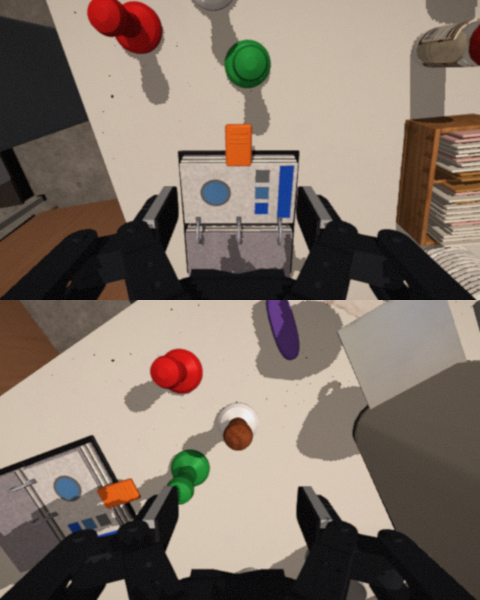

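Upper half: the leaf shows its blue face nearly flat, with the tab at (238,145). Lower half: the brown tamper is at (237,434), with the fingers clear of green and red. I'll refine the tamper axis from the stored cloud.

```bash
python3 - <<'E'
from h import *
np.set_printoptions(precision=4,suppress=True)
im,h,P=cloud("pics/w4.npz");H,S,V=h[...,0],h[...,1],h[...,2]
n=np.hypot(P[...,0]-.52,P[...,1]-.04)<.045
m=(H<15)&(S>90)&(P[...,2]>.03)&(P[...,2]<.1)&n;p=P[m];print("wood",len(p),p.mean(0),p.min(0),p.max(0))
t=p[p[:,2]>.08];print("top",len(t),t.mean(0),t.min(0),t.max(0))
T=np.load("pics/w4.npz")["T"];print("cam",T[:3,3])
# foot: near-white points at the rim height
m=n&(P[...,2]>.006)&(P[...,2]<.03);p=P[m][:,:2];c,r=cv2.minEnclosingCircle((p*1000).astype(np.float32));print("foot",len(p),c,r,p.min(0),p.max(0))
for lo in np.arange(.03,.095,.01):
    w=P[(H<15)&(S>90)&n&(P[...,2]>lo)&(P[...,2]<lo+.01)]
    if len(w):print(round(lo,3),len(w),w.mean(0),np.ptp(w[:,0]),np.ptp(w[:,1]))
E
```

```text
wood 1251 [0.5172 0.0415 0.0835] [0.503  0.0243 0.0326] [0.5348 0.0566 0.0912]
top 1085 [0.5185 0.0411 0.0869] [0.5038 0.0243 0.08  ] [0.5348 0.0563 0.0912]
cam [0.4559 0.0768 0.3613]
foot 1289 (518.7868041992188, 41.0869026184082) 29.698835372924805 [0.4901 0.0115] [0.5468 0.0688]
0.03 49 [0.51   0.0441 0.0365] 0.010784892013399605 0.018422652454661757
0.04 18 [0.5109 0.0457 0.0417] 0.00753518117385954 0.012308753498690955
0.06 1 [0.5051 0.0456 0.0686] 0.0 0.0
0.07 98 [0.508  0.0443 0.0778] 0.023828609986211502 0.03217842579314319
0.08 1047 [0.5184 0.0412 0.0867] 0.031008376362392842 0.03200268966899364
0.09 38 [0.5198 0.0396 0.0904] 0.01130334630462737 0.012731989336061164
```

```bash
python3 - <<'E'
from h import *
from plant import *
np.set_printoptions(precision=4,suppress=True)
rot=[np.pi,0,np.radians(150)]
move_l([.519,.0405,.15],.2,rotation=rot)
print(move_l([.519,.0405,.042],.12,max_force=8))
z0=observe()["eef_pos"][2]
gripper_to(0,40);o=observe();print(o["opening"],o["grasp_force"],o["ft_force"],z0)
move_l([.519,.0405,.06],.06);move_l([.519,.0405,.15],.15)
o=observe();print(o["opening"],o["ft_force"],o["time_s"],o["eef_pos"])
im,d=get_image("side");a=im[120:320,150:450];cv2.imwrite("pics/s5.png",cv2.resize(a[:,:,::-1],None,fx=2,fy=2))
E
```

```text
False
0.032772421138723064 39.45630448870361 [-1.4355 -1.4871  5.6515] 0.04294472630477986
0.03256939469273145 [-0.0904 -0.1548 -4.883 ] 13.425 [0.5182 0.0406 0.1489]
```

View pics/s5.png

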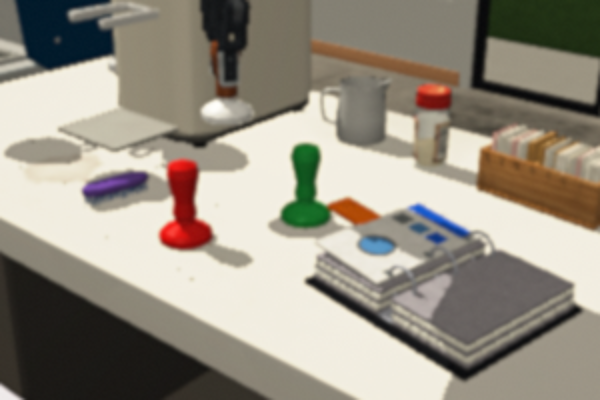

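The tamper hangs upright at (228,90). The leaf, with its blue mark at (377,244), is slightly raised, so I'll set the tamper down with a small press.

```bash
python3 - <<'E'
from h import *
from plant import *
np.set_printoptions(precision=4,suppress=True)
x,y=.504,-.2139
move_l([.5182,.0406,.19],.15);move_l([x,y,.19],.18);move_l([x,y,.105],.12)
print(move_l([x,y,.076],.03,max_force=14));o=observe();print(o["eef_pos"],o["ft_force"])
hold(.3);gripper_to(.06);hold(.3)
p=np.array(observe()["eef_pos"]);move_l([p[0],p[1],.2],.1);hold(.3)
c=get_calibration("wrist");im,d=get_image("wrist");z=dict(im=im,d=d,K=c["intrinsics"],T=c["world_from_camera"]);np.savez("pics/w6.npz",**z)
a=cv2.resize(im,(480,300))
s,d=get_image("side");cv2.imwrite("pics/e6.png",np.vstack([a,cv2.resize(s[150:310,240:496],(480,300))])[:,:,::-1])
im,h,P=cloud(z);H,S,V=h[...,0],h[...,1],h[...,2]
n=np.hypot(P[...,0]-x,P[...,1]-y)<.045
m=(H<15)&(S>90)&n&(P[...,2]>.11)&(P[...,2]<.14);print("top",P[m].mean(0),P[m].min(0),P[m].max(0))
be=-.185;B=np.array([[np.cos(be),np.sin(be)],[-np.sin(be),np.cos(be)]])
m=(H>5)&(H<20)&(S>200)&(V>150)&(abs(P[...,0]-.52)<.04)&(abs(P[...,1]+.14)<.05)&(P[...,2]<.07);p=P[m];print("tab",len(p),np.nanpercentile(np.c_[(p[:,:2]-[.4955,-.267])@B.T,p[:,2]],[2,50,98],axis=0))
m=n&(P[...,2]>.052)&(P[...,2]<.072);p=P[m];cc,r=cv2.minEnclosingCircle((p[:,:2]*1000).astype(np.float32));print("foot",len(p),cc,r,B@(np.array(cc)/1000-[.4955,-.267]))
print(observe()["time_s"])
E
```

```text
True
[ 0.5039 -0.2141  0.0807] [-2.5343  0.8471  6.9901]
top [ 0.5015 -0.2125  0.1239] [ 0.4872 -0.2292  0.1102] [ 0.519  -0.1973  0.1291]
tab 1851 [[-0.0168  0.0978  0.0376]
 [-0.0029  0.1224  0.0393]
 [ 0.0116  0.1462  0.0407]]
foot 720 (503.40924072265625, -212.89273071289062) 22.437503814697266 [-0.0022  0.0546]
19.8333
```

View pics/e6.png

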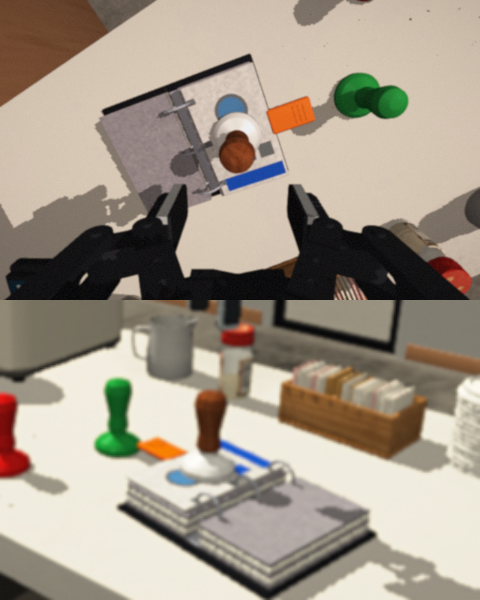

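The tamper stands upright on the flat leaf, near its middle (foot at about (238,130) in the upper view). The tab's height of 39 mm confirms the leaf is flat.

```bash
python3 -c "
from plant import *
print(job_done())"
```

```text
the job is handed in; nothing more can be done
None
```

The job is handed in: the leaf lies flat with its blue face up, the tamper stands upright near its middle, and the binder moved only about 5 mm; the hand-in returned no verdict.

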